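Clamp the casting in the swing-arm fixture

TASK

A die-cast housing already lies in the nest of the swing-arm clamp on the bench. Swing the clamp's arm round over it until the arm rests against its stop, then screw the knurled knob down (clockwise from above) until the foot of the screw bears on the casting and the knob is firmly hand-tight; let go and leave it clamped. Leave the casting in its nest and the other things on the bench where they are.

Things in the scene. Friction and masses are not known exactly. Their poses are not given: they have to be found in the camera images.
- swing_clamp: The fixed swing-arm clamp: a dark steel base plate (192 x 130 x 12 mm) with two low steel cheeks that hold the casting between them, and an upright post. Origin on the bench under the middle of the nest; its x axis points from the nest to the post, whose axis stands at x = +98 mm; z up.
- pivot (a point): The point on the post's axis at half the height of the swing arm (94.5 mm above the bench). The grey arm (26 mm wide, round ends of 42 to 46 mm, 27 mm tall, underside 81 mm and top 108 mm above the bench) turns about this vertical axis.
- swing_arm (a joint): Angle of the swing arm on the post, rad: 0 is against its stop, the screw over the middle of the casting; positive is swung away, so it is closed by turning it anticlockwise from above. It stays where it is left (0.4 N m of friction, 4 N at the knob). In the clamp's frame the screw's axis stands at (98 - 98 cos a, 98 sin a) mm for angle a.
- knob_center (a point): Centre of the knurled aluminium knob on top of the clamp screw (upright cylinder, 48 mm across, 36 mm tall; this point is 18 mm below its top), on the screw's axis, 98 mm from the post's axis. Its x axis points along the index line on the knob's top; z up. The knob's underside always stays clear above the arm.
- foot (a point): Centre of the underside of the screw's pressure foot (38 mm disc, 8 mm thick), 72 mm below the centre of the knob; it touches the casting's top when it is 58 mm above the bench.
- clamp_screw: The rigid screw with knob and foot; origin 57 mm below the knob's centre. Right-hand thread: clockwise from above it goes down, 8 mm a turn. It stays where left and turns freely (0.06 N m) until the foot meets the casting, 2.5 to 5.2 rad of turn in the arm from the start; then it stiffens: about 0.5 N m 0.5 rad later, 1.2 N m 1 rad later, which is tight (a 40 N grip slips beyond that).
- housing: The loose die-cast housing (96 x 235 x 46 mm, 0.4 kg) that lies in the nest, flat on the base plate, between the cheeks with about 2 mm of play; origin at the centre of its underside, its long axis is y. Its top is 58 mm above the bench.
- collar: bystander: steel flange collar, 64 mm across, 22 mm tall, on the bench in front of the clamp; origin at its underside
- hex_key: bystander: black hex key, 113 mm long, 7 mm thick, on the bench in front of the clamp; origin at its underside
- oil_can: bystander: oil can with spout, 191 mm tall, at the back; origin at its underside
- tea_mug: bystander: white mug, 82 mm tall, at the back; origin at its underside
- ink_tin: bystander: black round tin, 69 mm across, 60 mm tall, at the back; origin at its underside
- rubber_stamp: bystander: wooden rubber stamp with upright handle, 70 mm long, 74 mm tall, at the left by the vice; origin at its underside

How it is judged:
By the outcome, as a careful person would: the job done as asked, in the order asked, and still so for the second after the job is handed in, with the robot touching nothing.
It also fails if it takes over 64 s, if anything falls off the work surface, if the arm or the gripper's body presses on something with over 40 N, if the wrist force passes 120 N, or if a joint passes its speed limit or range.

ROBOT

A 7-joint arm with a two-finger parallel gripper is mounted at the origin on the work surface; the furniture and walls round the work are solid. World frame = base frame: x ahead of the robot, y to its left, z up, the work surface at z = 0. Lengths are in m, angles in rad, forces in N, time in s.
With the tool pointing down it reaches from about 0.4 to 0.85 m from the base axis. Payload 10.4 kg.
Tool frame: the origin (TCP) lies at the very end of the fingers, on their centre line; the grasp point (between the pads) lies r.hold_point_z behind it (r.hold_point_z is the distance from the TCP to the grasp point, in m); z points along the fingers, y is the direction in which the jaws open and shut (so a half turn about z gives the same grasp; the last joint's range is limited). The gripper opens to 87 mm and grips with 3 to 60 N. Pads are 19 mm wide; open, the fingers measure 117 mm over their backs; the gripper's body (75 mm by 190 mm) begins 51 mm behind the grasp point.
Start: joints at [-1.329, 0.332, -0.065, 1.46, 0.022, 1.35, -0.088], TCP at [0.164, 0.603, 0.223] pointing down, gripper open.
Joint ranges: [-2.6, 2.6], [-0.5, 2.12], [-1.47, 1.34], [0.16, 2.42], [-1.27, 4.41], [0.06, 2.06], [-2.6, 2.6]. Speed limits (rad/s): [2.22, 2.22, 2.79, 2.79, 3.14, 3.14, 3.14].

INTERFACE

Orientations are given as a unit quaternion [x, y, z, w].
In Python, from bench import r gives the robot as it stands.
- The arm moves only by the tool send_rows, never from a script. Its argument "commands" is a list of rows, each a list of 7 numbers: the shift along the world's x, y, z normalised to -1 to 1, where 1 is 0.03 m, then the turn, a rotation vector about the world's x, y, z normalised to -1 to 1, where 1 is 5 degrees, then the gripper command: -1 is fully open, 1 is shut, values between are in proportion. In form: [[tx, ty, tz, ax, ay, az, jaw], ...]. A call has 1 to 10 rows; each row shifts and turns the pose as measured when the row begins; what a row does not reach is not made up. A row lasts 1/12 s, in which the tool goes at most 41.7 mm and 7.16 degrees, less where a joint would pass 70% of its speed; a pose out of reach is approached as far as the arm can. A call with a number of a shift or a turn outside -1 to 1 is refused whole. A call with a gripper value outside its range is refused whole. The fingers move at their own pace and stop on an object; "grip_force" is the grip in N (left out, the last holds). Time passes only in rows, so rows that do not move let the fingers close. It gives the time, the measured TCP pose, the force and the opening at its end, in the units of the state.
- r.read_state(): the state, without advancing time (a new reading comes with each control period).
- r.camera(name): name is "scene" or "side" or "wrist"; returns the picture (480x640x3 uint8, blue, green, red); there is no depth.
- r.calibration(name): a dict with "K" (3x3 intrinsics, pixels), "R" (3x3) and "t" (3): a world point X has camera coordinates R X + t; the wrist camera has in their place "mount" (4x4, takes a point from camera to tool coordinates, whose origin is the TCP and whose axes are the flange's). Camera axes: x right, y down, z forward; pixel columns grow to the right and rows downward; lengths in m; the calibration is good to about 2 mm. A picture is of the moment at which its call begins: read the wrist's pose just before it. calibration takes no time and is no camera call.
- r.close_job(): hands the job in, once; it reports no verdict.
The state is a dict: "time": time; "joint_positions": joint angles; "joint_vel": joint speeds; "joint_torque": joint torques, N m; "ee_pos": TCP position; "eef_rot": TCP orientation; "ft_force": force on the tool from outside, world axes, zero at the start; "torque": the same for the moment, N m; "width": finger opening in m.
Only numpy, scipy, OpenCV 4.12 (cv2) and the standard library are available. Lean on these libraries where they do the work, as an engineer would, in place of code of your own. Each camera call takes 0.05 s, during which the arm holds its last target.

## Working session

There is one attempt and no reset: what is moved stays moved. The work goes in short steps, Python scripts to look and compute and a tool call to move; the robot and the scene stay as the last step left them, time stands still between calls to the robot, and variables do not carry over. Pictures are saved under pics/ and viewed, and the job is handed in when it is done.

Besides the shell and the picture viewer there is one more tool, called after "Request:" as name([rows], argument=value, ...), one row to a line, values as JSON. send_rows: Moves the arm, as the interface text tells. Scaled input: -1 to 1 covers 0.03 m each way for a shift and 5 degrees each way for a turn. Its arguments: {"type":"object","properties":{"commands":{"type":"array"},"grip_force":{"type":"number"}},"required":["commands"]}

```bash
ls; mkdir -p pics; python3 - <<'E'
from bench import r
import cv2
s=r.read_state(); print(s, r.hold_point_z)
for n in ("scene","side","wrist"):
    cv2.imwrite(f"pics/{n}0.png", r.camera(n)); print(n, r.calibration(n))
E
```

```text
pics
{'time': 0.0, 'joint_positions': array([-1.32854734,  0.33286824, -0.0646935 ,  1.46097243,  0.02159901,
        1.34991459, -0.08849407]), 'joint_vel': array([-1.10742660e-03, -1.13267862e-03,  4.10451884e-05, -2.36606984e-04,
        1.45072992e-04,  1.78398523e-03, -6.51912608e-04]), 'joint_torque': array([ 6.19342482e-04, -6.23268914e+01,  2.48723407e-02, -3.89889443e+01,
       -6.13184203e-02,  4.00014070e-02,  1.73604603e-04]), 'ee_pos': array([0.1635061 , 0.60281125, 0.22174135]), 'eef_rot': array([ 1.32027242e-01,  9.91245817e-01, -7.30997566e-04, -6.14300573e-05]), 'ft_force': array([ 0.07312682,  0.41955632, -1.35270008]), 'torque': array([ 0.03180084, -0.02603709, -0.00636733]), 'width': 0.08703497373767087} 0.0187
scene {'K': array([[552.43540943,   0.        , 334.06075695],
       [  0.        , 552.43540943, 228.79272781],
       [  0.        ,   0.        ,   1.        ]]), 'R': array([[ 0.97493405, -0.22192551,  0.01589567],
       [-0.15753314, -0.73897327, -0.65505863],
       [ 0.1571207 ,  0.63613487, -0.75541083]]), 't': array([-0.53264828,  0.18196125,  1
[... 200 characters left out ...]
705, -0.05812737,  0.01906845],
       [-0.00429421, -0.3775071 , -0.92599673],
       [ 0.06102423,  0.9241805 , -0.37704966]]), 't': array([-0.55539161,  0.1333249 ,  1.01069206])}
wrist {'K': array([[374.51361528,   0.        , 318.29959913],
       [  0.        , 374.51361528, 248.76004537],
       [  0.        ,   0.        ,   1.        ]]), 'mount': array([[-1.34011116e-03, -9.64343585e-01, -2.64650061e-01,
         7.27259442e-02],
       [ 9.99999032e-01, -1.39149727e-03,  6.69414886e-06,
         3.34823187e-04],
       [-3.74715297e-04, -2.64649795e-01,  9.64344516e-01,
        -1.62098742e-01],
       [ 0.00000000e+00,  0.00000000e+00,  0.00000000e+00,
         1.00000000e+00]])}
```

View pics/scene0.png

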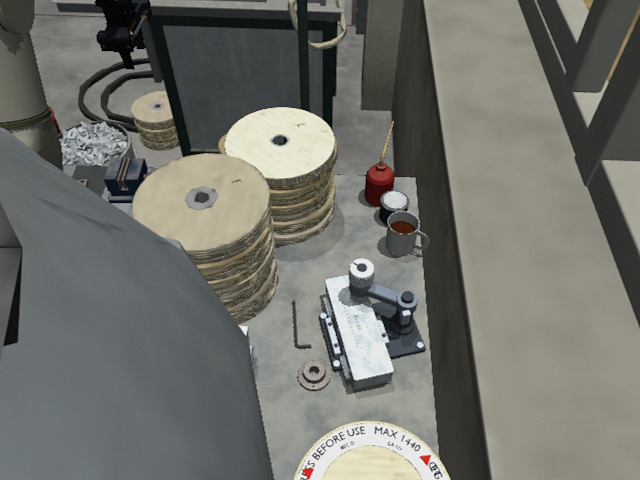

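View pics/side0.png

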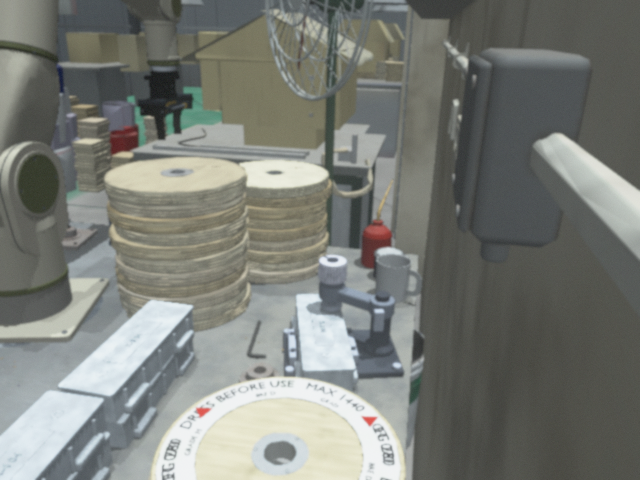

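View pics/wrist0.png

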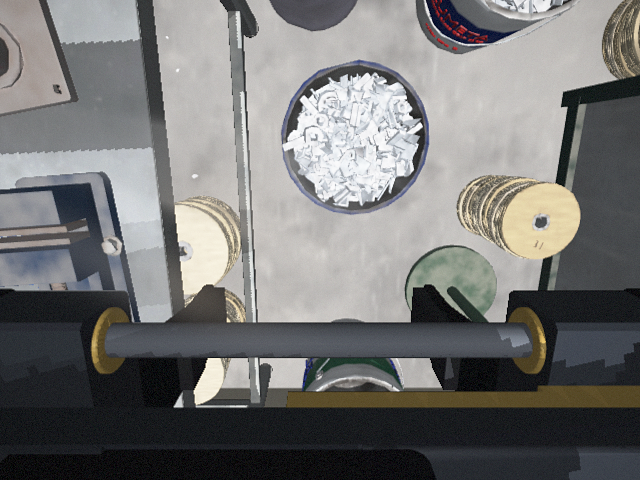

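```bash
cat > h.py <<'E'
from bench import r
import numpy as np, cv2
from scipy.spatial.transform import Rotation as Ro
def ray(n,uv,st=None):
    c=r.calibration(n); d=np.linalg.inv(c["K"])@np.array([*uv,1.])
    if n=="wrist":
        st=st or r.read_state(); M=c["mount"]; R=Ro.from_quat(st["eef_rot"]).as_matrix()
        return R@M[:3,3]+st["ee_pos"], R@M[:3,:3]@d
    return -c["R"].T@c["t"], c["R"].T@d
def atz(n,uv,z,st=None):
    o,d=ray(n,uv,st); return o+d*(z-o[2])/d[2]
def tri(rs):
    A=0;b=0
    for o,d in rs:
        d=d/np.linalg.norm(d);P=np.eye(3)-np.outer(d,d);A=A+P;b=b+P@o
    return np.linalg.solve(A,b)
def proj(n,X):
    c=r.calibration(n); p=c["K"]@(c["R"]@np.array(X)+c["t"]); return p[:2]/p[2]
E
python3 - <<'E'
import cv2
a=cv2.imread('pics/scene0.png')[240:400,290:450]; cv2.imwrite('pics/sz.png',cv2.resize(a,(600,600),interpolation=3))
a=cv2.imread('pics/side0.png')[240:390,270:430]; cv2.imwrite('pics/dz.png',cv2.resize(a,(640,600),interpolation=3))
E
python3 - <<'E'
from h import *
print(atz("scene",(361,266),.153),atz("scene",(407,297),.11))
print(atz("scene",(280,140),.0),atz("scene",(201,197),.25),tri([ray("scene",(201,197)),ray("side",(177,173))]),tri([ray("scene",(281,140)),ray("side",(274,172))]))
E
```

```text
[ 0.57242995 -0.10850857  0.153     ] [ 0.65116761 -0.1691197   0.11      ]
[0.49978804 0.47474134 0.        ] [0.2940036  0.04331657 0.25      ] [0.29672244 0.02590504 0.26758727] [0.47158412 0.20816237 0.22317136]
```

View pics/sz.png

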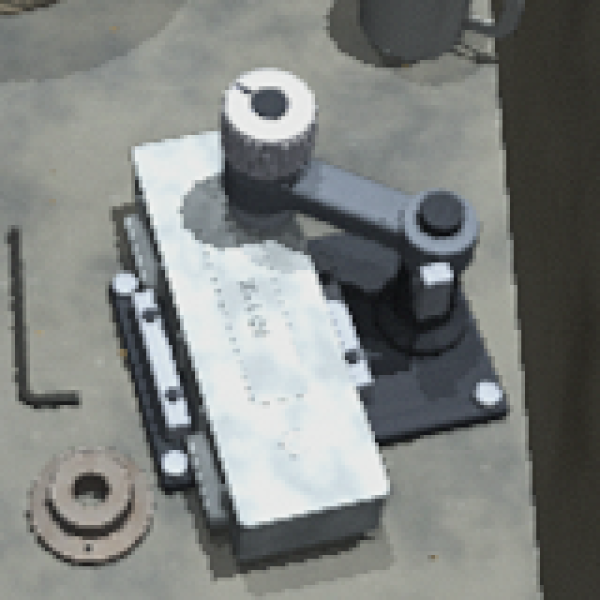

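View pics/dz.png

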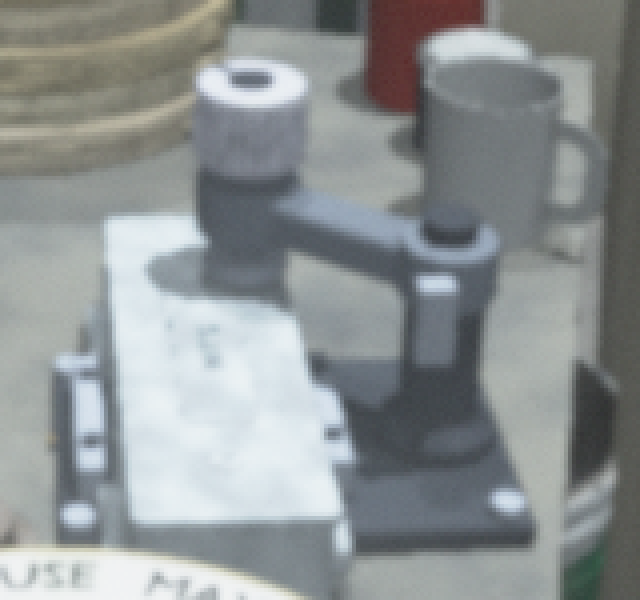

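```bash
python3 - <<'E'
from h import *
s=lambda u,v:(290+u/3.75,240+v/3.75)
d=lambda u,v:(270+u/4,240+v/4)
k=tri([ray("scene",s(269,104)),ray("side",d(252,78))]);print("knobtop",k)
p=tri([ray("scene",s(441,211)),ray("side",d(450,222))]);print("pin",p, atz("scene",s(440,228),.108),atz("side",d(450,240),.108))
c=[atz("scene",s(*q),.058) for q in [(133,148),(238,524),(388,490)]];print(c)
e=c[0]-c[1];print(np.linalg.norm(e),np.degrees(np.arctan2(e[1],e[0])),np.linalg.norm(c[2]-c[1]))
for n in [(510,408),(368,440),(112,285),(165,490)]: print(atz("scene",s(*n),.012))
mid=(c[0]+c[2])/2; print("mid",mid)
# index line
print("idx",atz("scene",s(236,86),k[2]),atz("side",d(215,66),k[2]))
# wall base / box
for uv in [(418,200),(437,478)]: print("edge",atz("scene",uv,0))
print("bucket",atz("scene",(370,480),.1))
print("stamp/oil",atz("scene",(379,200),0),atz("scene",(403,250),0))
E
```

```text
knobtop [ 0.57385583 -0.11396171  0.15495736]
pin [ 0.65168705 -0.17144764  0.11612377] [ 0.64974341 -0.17642483  0.108     ] [ 0.65301707 -0.17143158  0.108     ]
[array([ 0.51355881, -0.05858777,  0.058     ]), array([ 0.51595394, -0.28967338,  0.058     ]), array([ 0.5929706 , -0.28814035,  0.058     ])]
0.23109801849354933 90.59382956648606 0.07703191517400912
[ 0.68170905 -0.23548645  0.012     ]
[ 0.60199958 -0.23734257  0.012     ]
[ 0.48946878 -0.11534364  0.012     ]
[ 0.49088276 -0.24224846  0.012     ]
mid [ 0.55326471 -0.17336406  0.058     ]
idx [ 0.55857588 -0.09946365  0.15495736] [ 0.56061746 -0.10029211  0.15495736]
edge [0.80346744 0.17344695 0.        ]
edge [ 0.62217762 -0.47117117  0.        ]
bucket [ 0.49362949 -0.47621704  0.1       ]
stamp/oil [0.70681935 0.19389672 0.        ] [0.71737429 0.0263256  0.        ]
```

Request:
send_rows([
  [0,0,1,0,0,0,-1],
  [0.3,-0.3,1,0,0,0,-1],
  [0.9,-0.6,1,0,0,0,-1],
  [0.9,-0.6,0.6,0,0,0,-1],
  [0.9,-0.6,0,0,0,0,-1],
  [0.9,-0.6,0,0,0,0,-1],
  [0.9,-0.6,0,0,0,0,-1],
  [0.9,-0.7,0,0,0,0,-1],
  [0.9,-0.8,0,0,0,0,-1],
  [0.9,-0.9,0,0,0,0,-1],
], grip_force=40)

```text
time: 0.98
ee_pos: [0.3855, 0.4275, 0.3302]
eef_rot: [0.123, 0.992, -0.003, -0.002]
ft_force: [0.4, 0.4, -0.2]
width: 0.0874
```

Request:
send_rows([
  [0.7,-1,0,0,0,0,-1],
  [0.7,-1,0,0,0,0,-1],
  [0.7,-1,0,0,0,0,-1],
  [0.7,-1,0,0,0,0,-1],
  [0.7,-1,0,0,0,0,-1],
  [0.6,-1,0,0,0,0,-1],
  [0.6,-1,0,0,0,0,-1],
  [0.5,-1,0,0,0,0,-1],
  [0.5,-1,0,0,0,0,-1],
  [0.4,-1,0,0,0,0,-1],
])

```text
time: 1.82
ee_pos: [0.5766, 0.1097, 0.3277]
eef_rot: [0.123, 0.992, -0.005, -0.003]
ft_force: [1.1, 0.0, -0.3]
width: 0.087
```

Request:
send_rows([
  [0.1,-1,0,0,0,0,-1],
  [0,-1,0,0,0,0,-1],
  [0,-1,0,0,0,0,-1],
  [0,-1,0,0,0,0,-1],
  [0,0,0,0,0,0,-1],
])

```text
time: 2.23
ee_pos: [0.5799, -0.0249, 0.3259]
eef_rot: [0.128, 0.992, -0.007, -0.004]
ft_force: [-0.3, -1.0, -0.0]
width: 0.0872
```

```bash
python3 - <<'E'
from h import *
s=r.read_state(); print(s['ee_pos'],s['eef_rot'],s['joint_positions'],s['torque'])
for n in ("wrist","scene"): cv2.imwrite(f"pics/{n}1.png", r.camera(n))
E
```

```text
[ 0.57994092 -0.02486163  0.32585759] [ 0.12818975  0.99171526 -0.00707401 -0.0042642 ] [-0.41337599  0.21105343  0.44742263  1.42363262 -0.07760416  1.53722634
  1.34250435] [-0.01578937 -0.04645053 -0.0050473 ]
```

View pics/wrist1.png

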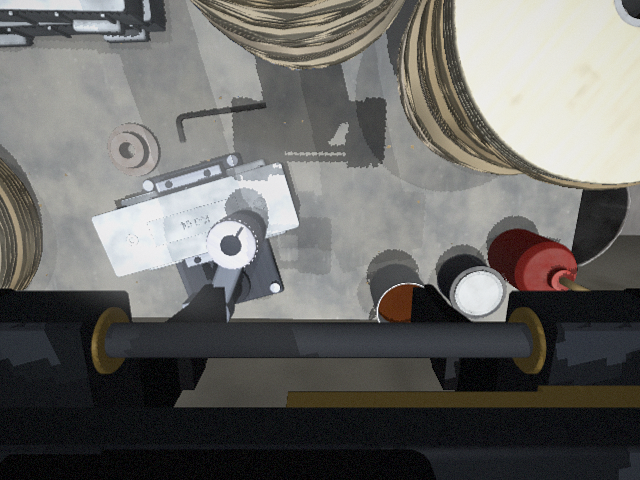

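View pics/scene1.png

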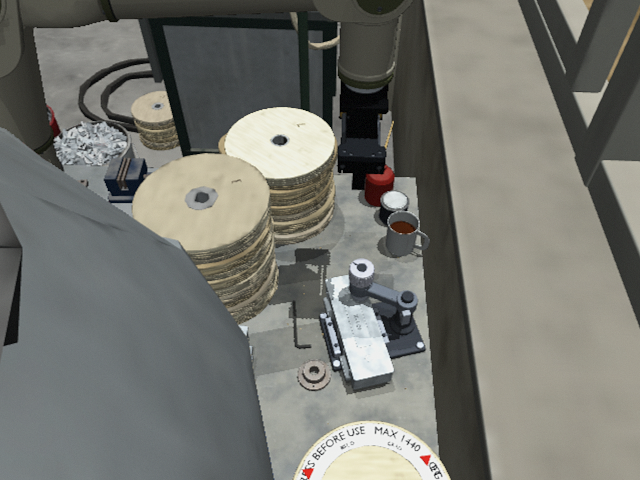

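```bash
python3 - <<'E'
from h import *
im=cv2.imread("pics/wrist1.png"); c=im[170:330,150:330]; cv2.imwrite("pics/w1z.png",cv2.resize(c,(675,600),interpolation=3))
for z in (.150,.155): print(atz("wrist",(231.5,244.5),z))
print("post",atz("wrist",(215,305),.11))
E
```

```text
[ 0.57380589 -0.10269941  0.15      ]
[ 0.57288742 -0.10116048  0.155     ]
post [ 0.64171391 -0.15352399  0.11      ]
```

View pics/w1z.png

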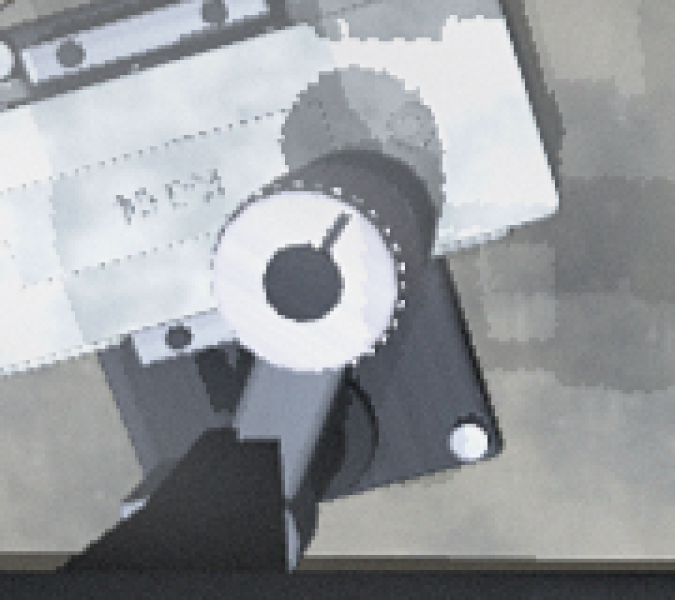

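```bash
python3 - <<'E'
from h import *
s=r.read_state(); print(s['ee_pos'],s['eef_rot'],s['joint_vel'].round(3))
im=r.camera("wrist");cv2.imwrite("pics/wrist2.png",im)
print(cv2.norm(im,cv2.imread("pics/wrist1.png"),cv2.NORM_L1)/im.size)
for uv in [(283,163),(299,226),(118,277),(92,217)]: print(atz("wrist",uv,.058,s))
for uv in [(148,186),(232,160),(276,288)]: print(atz("wrist",uv,.014,s))
print("scene", [atz("scene",(290+u/3.75,240+v/3.75),.012) for u,v in [(124,283),(174,462),(487,392)]])
g=cv2.cvtColor(im,cv2.COLOR_BGR2GRAY)
m=((g>215)).astype(np.uint8); m[:, :195]=0; m[:,275:]=0; m[:215]=0;m[275:]=0
y,x=np.nonzero(m);print(x.min(),x.max(),y.min(),y.max())
E
```

```text
[ 0.58030895 -0.01869513  0.32555048] [ 0.12530187  0.99209097 -0.00579363 -0.00462459] [-0.036  0.005 -0.043 -0.003 -0.011  0.001 -0.013]
11.994008246527779
[ 0.51507829 -0.04583202  0.058     ]
[ 0.58896855 -0.04733741  0.058     ]
[ 0.59543276 -0.27838396  0.058     ]
[ 0.51856343 -0.27960242  0.058     ]
[ 0.50012282 -0.22349551  0.014     ]
[ 0.49620175 -0.110789    0.014     ]
[ 0.67143008 -0.10481755  0.014     ]
scene [array([ 0.49627355, -0.11549299,  0.012     ]), array([ 0.49900522, -0.22778771,  0.012     ]), array([ 0.6727375 , -0.22371539,  0.012     ])]
195 274 215 269
```

Request:
send_rows([
  [0,-0.5,-1,0,0,0,-1],
  [0,0,0,0,0,0,-1],
  [0,0,0,0,0,0,-1],
  [0,0,0,0,0,0,-1],
])

```text
time: 2.72
ee_pos: [0.5809, -0.0248, 0.2944]
eef_rot: [0.119, 0.993, -0.005, -0.005]
ft_force: [-0.6, -0.1, -0.5]
width: 0.0871
```

```bash
python3 - <<'E'
from h import *
s=r.read_state(); print(s['ee_pos'],s['eef_rot'],s['joint_vel'].round(3),s['joint_positions'])
im=r.camera("wrist");cv2.imwrite("pics/wrist3.png",im)
print(r.read_state()['ee_pos'])
E
```

```text
[ 0.58091352 -0.02481306  0.29442668] [ 0.11926956  0.992838   -0.00453429 -0.00518826] [-0.022 -0.005 -0.018 -0.024 -0.009  0.012 -0.009] [-0.40689318  0.22006996  0.44132058  1.47780984 -0.08571063  1.47578919
  1.36590673]
[ 0.58122414 -0.02421424  0.29494541]
```

View pics/wrist3.png

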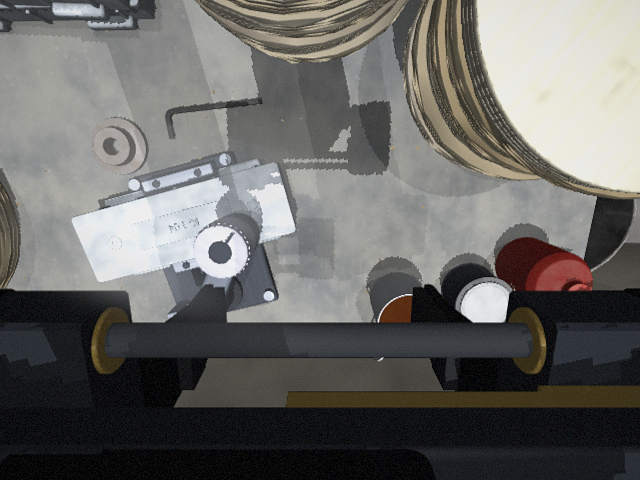

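```bash
python3 - <<'E'
from h import *
s=r.read_state(); s['ee_pos']=np.array([ 0.58091352,-0.02481306,0.29442668]);s['eef_rot']=np.array([0.11926956,0.992838,-0.00453429,-0.00518826])
for z in (.15,.155): print("knob",atz("wrist",(221,251),z,s))
for uv in [(279,161),(297,232),(100,282),(71,217)]: print(atz("wrist",uv,.058,s))
for uv in [(134,185),(225,159),(268,296)]: print(atz("wrist",uv,.014,s))
E
```

```text
knob [ 0.57279635 -0.10933433  0.15      ]
knob [ 0.57180995 -0.10765232  0.155     ]
[ 0.51258205 -0.05219541  0.058     ]
[ 0.59000465 -0.05303276  0.058     ]
[ 0.59335102 -0.28528492  0.058     ]
[ 0.51595718 -0.2873817   0.058     ]
[ 0.49854115 -0.23050038  0.014     ]
[ 0.49562164 -0.11727934  0.014     ]
[ 0.67019751 -0.11490607  0.014     ]
```

Request:
send_rows([
  [-0.1,-1,0,0.09,-0.13,0,-1],
  [-0.1,-1,0,0,0,0,-1],
  [-0.05,-0.9,0,0,0,0,-1],
  [0,0,-0.7,0,0,0,-1],
  [0,0,-0.9,0,0,0,-1],
  [0,0,-0.9,0,0,0,-1],
  [0,0,0,0,0,0,-1],
  [0,0,0,0,0,0,-1],
])

```text
time: 3.43
ee_pos: [0.578, -0.1064, 0.2261]
eef_rot: [0.112, 0.994, 0.002, 0.007]
ft_force: [0.9, -0.1, -0.2]
width: 0.0866
```

```bash
python3 - <<'E'
from h import *
s=r.read_state(); print(s['ee_pos'],s['eef_rot'],s['joint_positions'])
for n in ("wrist","scene"): cv2.imwrite(f"pics/{n}4.png", r.camera(n))
E
```

```text
[ 0.57798778 -0.10640212  0.22613598] [0.11240697 0.99363821 0.00202385 0.0066095 ] [-0.29718823  0.24712256  0.48302837  1.59550206 -0.12270047  1.31509532
  1.54843071]
```

View pics/wrist4.png

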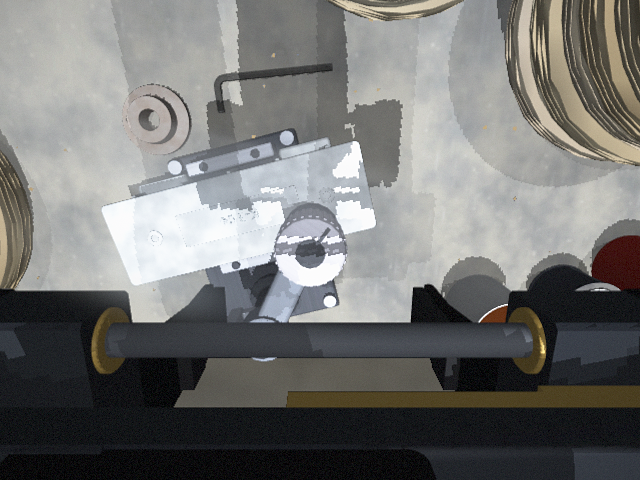

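View pics/scene4.png

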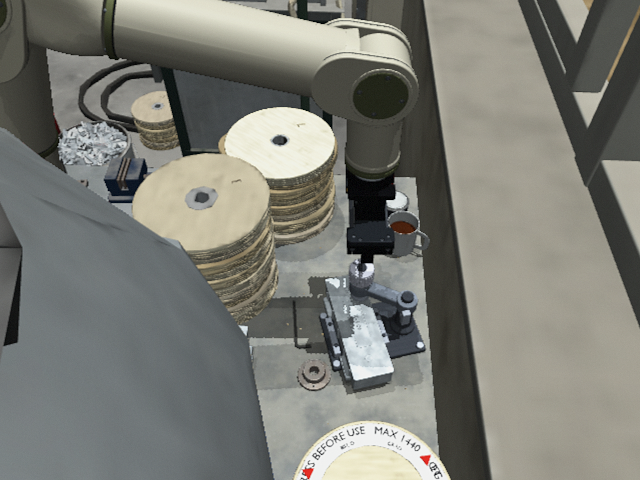

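```bash
python3 - <<'E'
from h import *
s=r.read_state(); print(s['ee_pos'])
s['ee_pos']=np.array([ 0.57798778,-0.10640212,0.22613598]);s['eef_rot']=np.array([0.11240697,0.99363821,0.00202385,0.0066095])
for z in (.15,.155): print("knob",atz("wrist",(309.5,252),z,s))
print("post",atz("wrist",(263,340),.11,s))
E
```

```text
[ 0.57823874 -0.10619135  0.22653929]
knob [ 0.5727912  -0.11039671  0.15      ]
knob [ 0.57136266 -0.1099719   0.155     ]
post [ 0.64946128 -0.16884885  0.11      ]
```

Request:
send_rows([
  [-0.17,-0.16,0,-0.02,0.12,0,-1],
  [0,0,-0.8,0,0,0,-1],
  [0,0,-0.9,0,0,0,-1],
  [0,0,-0.9,0,0,0,-1],
  [0,0,-0.5,0,0,0,-1],
  [0,0,0,0,0,0,-1],
])

```text
time: 4.03
ee_pos: [0.5775, -0.1117, 0.1416]
eef_rot: [0.111, 0.994, 0.001, 0.008]
ft_force: [0.2, -0.2, -0.8]
width: 0.087
```

```bash
python3 - <<'E'
from h import *
s=r.read_state(); print(s['ee_pos'],s['eef_rot'],s['joint_positions'],s['ft_force'])
E
```

```text
[ 0.57754774 -0.11166272  0.14155088] [1.10524529e-01 9.93836819e-01 9.71525532e-04 8.47128678e-03] [-0.27668243  0.31242232  0.47130952  1.70411054 -0.15715524  1.1449958
  1.5871031 ] [ 0.1805784  -0.23557411 -0.81789313]
```

Request:
send_rows([
  [-0.2,0,-0.4,0,0.2,0,-1],
  [-0.1,0,-0.35,0,0.1,0,-1],
  [0,0,0,0,0,0,-1],
  [0,0,0,0,0,0,-1],
])

```text
time: 4.37
ee_pos: [0.5697, -0.1122, 0.1217]
eef_rot: [0.11, 0.994, -0.001, -0.004]
ft_force: [-0.1, -0.2, -0.1]
width: 0.087
```

Request:
send_rows([
  [0.1,0,-0.08,0,0,0,-1],
  [0,0,0,0,0,0,1],
  [0,0,0,0,0,0,1],
  [0,0,0,0,0,0,1],
  [0,0,0,0,0,0,1],
  [0,0,0,0,0,0,1],
  [0,0,0,0,0,0,1],
], grip_force=30)

```text
time: 4.95
ee_pos: [0.5749, -0.1124, 0.1221]
eef_rot: [0.11, 0.994, -0.0, -0.002]
ft_force: [-0.5, -0.1, 0.1]
width: 0.0551
```

```bash
python3 - <<'E'
from h import *
s=r.read_state(); print(s)
cv2.imwrite(f"pics/side5.png", r.camera("side")[180:400,230:470])
E
```

```text
{'time': 4.95, 'joint_positions': array([-0.26967762,  0.34233687,  0.46730233,  1.71206445, -0.16693261,
        1.12999371,  1.59626475]), 'joint_vel': array([-0.00131676, -0.00058616,  0.00028921, -0.00094393,  0.0021697 ,
        0.00155574,  0.00247456]), 'joint_torque': array([-4.75310881e-03, -5.40301394e+01,  6.80288985e+00, -3.55630660e+01,
        5.45862329e-02,  9.30493232e-02, -5.14855913e-06]), 'ee_pos': array([ 0.57487346, -0.11237754,  0.12205997]), 'eef_rot': array([ 1.10164989e-01,  9.93912037e-01, -3.80500078e-04, -1.54667249e-03]), 'ft_force': array([-0.54923012, -0.08156912,  0.12198493]), 'torque': array([-0.02641131, -0.02187615, -0.04999405]), 'width': 0.05510023028702363}
```

View pics/side5.png

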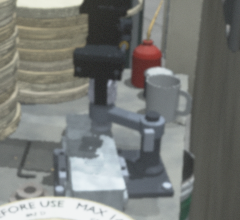

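Fingers still closing (55 mm); let them finish.

Request:
send_rows([
  [0,0,0,0,0,0,1],
  [0,0,0,0,0,0,1],
  [0,0,0,0,0,0,1],
  [0,0,0,0,0,0,1],
], grip_force=30)

```text
time: 5.33
ee_pos: [0.5748, -0.1118, 0.1221]
eef_rot: [0.11, 0.994, -0.0, -0.002]
ft_force: [-0.5, 0.9, 1.3]
width: 0.0476
```

Request:
send_rows([
  [-0.17,-0.23,0,0,0,0.9,1],
  [-0.14,-0.25,0,0,0,0.9,1],
  [-0.12,-0.26,0,0,0,0.9,1],
  [-0.1,-0.27,0,0,0,0.9,1],
  [0,0,0,0,0,0,1],
])

```text
time: 5.75
ee_pos: [0.5607, -0.1376, 0.1222]
eef_rot: [-0.057, 0.998, 0.002, -0.0]
ft_force: [-0.3, -3.1, -1.3]
width: 0.0474
```

```bash
cat > st.py <<'E'
from h import *
s=r.read_state(); print(s['time'],s['ee_pos'].round(4),s['eef_rot'].round(4),'F',s['ft_force'].round(2),'T',s['torque'].round(3),'w',s['width'].round(4))
q=s['eef_rot']; R=Ro.from_quat(q).as_matrix(); print('j',s['joint_positions'].round(3),'yaw of tool y',np.degrees(np.arctan2(R[1,1],R[0,1])).round(2),'tool z',R[:,2].round(4))
d=s['ee_pos'][:2]-np.array([.652,-.172]);print('rad',np.hypot(*d),'phi',np.degrees(np.arctan2(d[1],d[0])))
E
python3 st.py
```

```text
Traceback (most recent call last):
  File "st.py", line 2, in <module>
    s=r.read_state(); print(s['time'],s['ee_pos'].round(4),s['eef_rot'].round(4),'F',s['ft_force'].round(2),'T',s['torque'].round(3),'w',s['width'].round(4))
                                                                                                                                         ^^^^^^^^^^^^^^^^
AttributeError: 'float' object has no attribute 'round'
```

Request:
send_rows([
  [-0.1,-0.26,0,0,0,0.9,1],
  [-0.08,-0.27,0,0,0,0.9,1],
  [-0.05,-0.28,0,0,0,0.9,1],
  [-0.02,-0.28,0,0,0,0.9,1],
  [0,0,0,0,0,0,1],
])

```text
time: 6.17
ee_pos: [0.5552, -0.1659, 0.1222]
eef_rot: [-0.214, 0.977, 0.004, 0.001]
ft_force: [0.3, -3.5, -0.6]
width: 0.0474
```

```bash
sed -i "s/s\['width'\].round(4)/s['width']/" st.py; python3 st.py
```

```text
6.1667 [ 0.5552 -0.1659  0.1222] [-2.144e-01  9.767e-01  4.200e-03  8.000e-04] F [ 0.26 -3.54 -0.56] T [-1.314 -0.27   0.079] w 0.047435214950550066
j [-0.109  0.32   0.391  1.726 -0.143  1.125  2.329] yaw of tool y 114.76 tool z [-2.0e-04  8.6e-03 -1.0e+00]
rad 0.0970290176848265 phi 176.41830276756392
```

Request:
send_rows([
  [-0.02,-0.2,0,0,0,0,1],
  [0,-0.15,0,0,0,0,1],
  [0,0,0,0,0,0,1],
])

```text
time: 6.42
ee_pos: [0.5552, -0.1726, 0.1221]
eef_rot: [-0.21, 0.978, 0.006, 0.001]
ft_force: [-1.6, 1.1, 2.1]
width: 0.0476
```

```bash
python3 st.py
```

```text
6.4167 [ 0.5552 -0.1726  0.1221] [-2.096e-01  9.778e-01  6.400e-03  9.000e-04] F [-1.6   1.08  2.14] T [-0.471  0.152  0.03 ] w 0.04756864498578297
j [-0.097  0.327  0.395  1.719 -0.151  1.129  2.337] yaw of tool y 114.2 tool z [-0.001   0.013  -0.9999]
rad 0.09682711189414242 phi -179.6463047746325
```

Request:
send_rows([
  [0,-0.15,0,0,0,0,1],
  [0,0,0,0,0,0,1],
])

```text
time: 6.58
ee_pos: [0.5553, -0.1726, 0.1221]
eef_rot: [-0.208, 0.978, 0.009, 0.001]
ft_force: [-1.2, -3.4, -0.4]
width: 0.0478
```

```bash
python3 st.py
```

```text
6.5833 [ 0.5553 -0.1726  0.1221] [-2.079e-01  9.781e-01  9.300e-03  5.000e-04] F [-1.16 -3.44 -0.41] T [-1.481 -0.005  0.102] w 0.047754269526411916
j [-0.094  0.33   0.395  1.715 -0.157  1.133  2.339] yaw of tool y 114.01 tool z [-0.0029  0.0183 -0.9998]
rad 0.09666075972949356 phi -179.63041481784416
```

Request:
send_rows([
  [0,-0.2,0,0,0,0,1],
  [0,0,0,0,0,0,1],
])

```text
time: 6.75
ee_pos: [0.5554, -0.1729, 0.1221]
eef_rot: [-0.208, 0.978, 0.013, 0.0]
ft_force: [-0.4, -4.1, 0.6]
width: 0.0472
```

```bash
python3 st.py
```

```text
6.75 [ 0.5554 -0.1729  0.1221] [-0.2075  0.9781  0.013   0.    ] F [-0.39 -4.06  0.63] T [-1.69  -0.145  0.1  ] w 0.04716652744425754
j [-0.088  0.333  0.394  1.711 -0.164  1.139  2.346] yaw of tool y 113.96 tool z [-0.0054  0.0254 -0.9997]
rad 0.09657813620749592 phi -179.47847018134
```

Request:
send_rows([
  [0,0,0,-0.3,-0.06,0,1],
  [0,0,0,0,0,0,1],
])

```text
time: 6.92
ee_pos: [0.5551, -0.172, 0.1221]
eef_rot: [-0.206, 0.979, -0.0, -0.001]
ft_force: [-2.1, -0.7, 1.4]
width: 0.0477
```

```bash
python3 st.py; python3 - <<'E'
from h import *
a=r.camera("scene")[230:400,280:450]; cv2.imwrite('pics/s6.png',cv2.resize(a,(600,600),interpolation=3))
E
```

```text
6.9167 [ 0.5551 -0.172   0.1221] [-2.055e-01  9.787e-01 -1.000e-04 -8.000e-04] F [-2.09 -0.72  1.36] T [0.002 0.469 0.081] w 0.04765698026552737
j [-0.109  0.324  0.398  1.723 -0.136  1.124  2.314] yaw of tool y 113.72 tool z [-1.6e-03 -6.0e-04 -1.0e+00]
rad 0.09689108428253344 phi 179.9928926176586
```

View pics/s6.png

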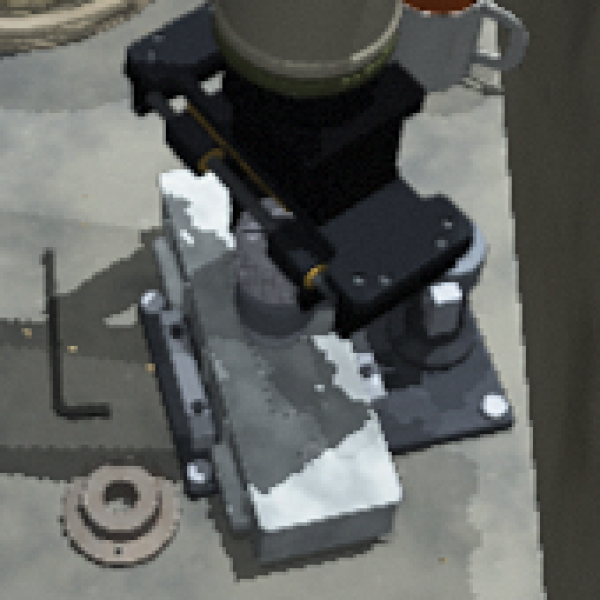

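Request:
send_rows([
  [0,0,-0.004,0,0,-1,1],
  [0,0,-0.004,0,0,-1,1],
  [0,0,-0.004,0,0,-1,1],
  [0,0,-0.004,0,0,-1,1],
  [0,0,-0.004,0,0,-1,1],
  [0,0,-0.004,0,0,-1,1],
], grip_force=40)

```text
time: 7.47
ee_pos: [0.555, -0.1732, 0.1214]
eef_rot: [0.07, 0.998, 0.002, -0.001]
ft_force: [-1.6, 2.4, 2.8]
width: 0.0472
```

```bash
python3 st.py
```

```text
7.4667 [ 0.555  -0.1732  0.1214] [ 7.040e-02  9.975e-01  2.200e-03 -6.000e-04] F [-1.58  2.36  2.83] T [0.396 0.401 0.033] w 0.047177624322602696
j [-0.175  0.335  0.486  1.726 -0.175  1.125  1.794] yaw of tool y 81.93 tool z [-8.0e-04  4.5e-03 -1.0e+00]
rad 0.09702335675986677 phi -179.3162886469032
```

Request:
send_rows([
  [0,0,-0.004,0,0,-1,1],
  [0,0,-0.004,0,0,-1,1],
  [0,0,-0.004,0,0,-1,1],
  [0,0,-0.004,0,0,-1,1],
  [0,0,-0.004,0,0,-1,1],
  [0,0,-0.004,0,0,-1,1],
  [0,0,-0.004,0,0,-1,1],
  [0,0,-0.004,0,0,-1,1],
  [0,0,-0.004,0,0,-1,1],
  [0,0,-0.004,0,0,-1,1],
])

```text
time: 8.3
ee_pos: [0.5538, -0.1742, 0.1202]
eef_rot: [0.513, 0.859, 0.005, -0.002]
ft_force: [-2.2, 4.2, 2.8]
width: 0.0476
```

```bash
python3 st.py
```

```text
8.3 [ 0.5538 -0.1742  0.1202] [ 0.5126  0.8586  0.0047 -0.0019] F [-2.17  4.25  2.77] T [0.437 0.742 0.076] w 0.04756871508481274
j [-0.296  0.359  0.645  1.736 -0.247  1.128  0.92 ] yaw of tool y 28.33 tool z [ 0.0015  0.01   -0.9999]
rad 0.09823649973189989 phi -178.6931360665144
```

Request:
send_rows([
  [0,0.03,-0.004,-0.1,0.02,-1,1],
  [0,0,-0.004,0,0,-1,1],
  [0,0,-0.004,0,0,-1,1],
  [0,0,-0.004,0,0,-1,1],
  [0,0,-0.004,0,0,-1,1],
  [0,0,-0.004,0,0,-1,1],
  [0,0,-0.004,0,0,-1,1],
  [0,0,-0.004,0,0,-1,1],
  [0,0,-0.004,0,0,-1,1],
  [0,0,-0.004,0,0,-1,1],
])

```text
time: 9.13
ee_pos: [0.5526, -0.1739, 0.119]
eef_rot: [0.845, 0.535, 0.002, -0.003]
ft_force: [-1.4, 3.0, 1.7]
width: 0.0472
```

```bash
python3 st.py
```

```text
9.1333 [ 0.5526 -0.1739  0.119 ] [ 0.8446  0.5354  0.0017 -0.0034] F [-1.39  2.98  1.74] T [0.676 0.593 0.023] w 0.0472466873821441
j [-0.434  0.403  0.826  1.745 -0.331  1.14   0.053] yaw of tool y -25.25 tool z [-8.0e-04  7.5e-03 -1.0e+00]
rad 0.09944472912662108 phi -178.91150150372502
```

Request:
send_rows([
  [0.02,0.02,-0.004,-0.08,0,-1,1],
  [0,0,-0.004,0,0,-1,1],
  [0,0,-0.004,0,0,-1,1],
  [0,0,-0.004,0,0,-1,1],
  [0,0,-0.004,0,0,-1,1],
  [0,0,-0.004,0,0,-1,1],
])

```text
time: 9.63
ee_pos: [0.5522, -0.1732, 0.1184]
eef_rot: [0.96, 0.281, -0.0, -0.003]
ft_force: [-2.4, 2.6, 2.1]
width: 0.0472
```

```bash
python3 st.py
```

```text
9.6333 [ 0.5522 -0.1732  0.1184] [ 0.9598  0.2808 -0.     -0.0031] F [-2.37  2.62  2.09] T [0.773 0.663 0.196] w 0.047167989419736434
j [-0.519  0.446  0.945  1.751 -0.398  1.153 -0.455] yaw of tool y -57.39 tool z [-0.0017  0.0059 -1.    ]
rad 0.09984591370937274 phi -179.3328356565899
```

Request:
send_rows([
  [0.03,0,-0.004,-0.05,-0.02,-1,1],
  [0,0,-0.004,0,0,-1,1],
  [0,0,-0.004,0,0,-1,1],
  [0,0,-0.004,0,0,-1,1],
])

```text
time: 9.97
ee_pos: [0.552, -0.1726, 0.1184]
eef_rot: [0.995, 0.099, -0.0, -0.003]
ft_force: [-2.2, 2.4, 1.1]
width: 0.0472
```

```bash
python3 st.py
```

```text
9.9667 [ 0.552  -0.1726  0.1184] [ 9.951e-01  9.870e-02 -5.000e-04 -2.900e-03] F [-2.16  2.42  1.07] T [0.704 0.52  0.695] w 0.0471964267194789
j [-0.574  0.483  1.027  1.754 -0.452  1.167 -0.784] yaw of tool y -78.67 tool z [-0.0015  0.0057 -1.    ]
rad 0.10002887919397786 phi -179.63917612827817
```

Request:
send_rows([
  [0.04,0,0,-0.05,-0.02,-1,1],
  [0,0,0,0,0,-1,1],
  [0,0,0,0,0,-1,1],
  [0,0,0,0,0,-1,1],
], grip_force=48)

```text
time: 10.3
ee_pos: [0.552, -0.172, 0.1184]
eef_rot: [0.996, -0.085, -0.001, -0.002]
ft_force: [-1.1, 1.3, -1.0]
width: 0.0473
```

```bash
python3 st.py
```

```text
10.3 [ 0.552  -0.172   0.1184] [ 0.9964 -0.0852 -0.0011 -0.0022] F [-1.12  1.26 -1.02] T [0.602 0.288 1.166] w 0.04732939268737691
j [-0.624  0.529  1.11   1.756 -0.513  1.186 -1.106] yaw of tool y -99.78 tool z [-0.0019  0.0046 -1.    ]
rad 0.10000099568544571 phi -179.9927591245149
```

Request:
send_rows([
  [0.02,-0.02,0,-0.05,-0.02,-1,1],
  [0,0,0,0,0,-0.8,1],
  [0,0,0,0,0,0,1],
])

```text
time: 10.55
ee_pos: [0.5521, -0.1717, 0.1183]
eef_rot: [0.986, -0.169, -0.001, -0.001]
ft_force: [-1.8, 1.4, 0.6]
width: 0.0471
```

```bash
python3 st.py
```

```text
10.55 [ 0.5521 -0.1717  0.1183] [ 9.856e-01 -1.688e-01 -1.300e-03 -8.000e-04] F [-1.79  1.35  0.63] T [0.746 0.291 0.835] w 0.04706231303086748
j [-0.647  0.554  1.149  1.757 -0.542  1.196 -1.253] yaw of tool y -109.44 tool z [-0.0023  0.002  -1.    ]
rad 0.09990225157793353 phi 179.8448181589107
```

Request:
send_rows([
  [0.02,-0.02,0,0,0,-1,1],
  [0,0,0,0,0,-1,1],
])

```text
time: 10.72
ee_pos: [0.5522, -0.1715, 0.1183]
eef_rot: [0.968, -0.253, -0.002, -0.002]
ft_force: [-1.0, 1.8, -0.3]
width: 0.047
```

```bash
python3 st.py
```

```text
10.7167 [ 0.5522 -0.1715  0.1183] [ 0.9676 -0.2526 -0.0023 -0.0017] F [-0.96  1.81 -0.33] T [0.539 0.268 1.569] w 0.046990602319334086
j [-0.662  0.581  1.184  1.756 -0.576  1.211 -1.398] yaw of tool y -119.26 tool z [-0.0036  0.0044 -1.    ]
rad 0.09980068645915548 phi 179.73600856115874
```

Request:
send_rows([
  [0,-0.08,0,0,0,0,1],
  [0,-0.08,0,0,0,0,1],
  [0,0,0,0,0,0,1],
])

```text
time: 10.97
ee_pos: [0.5521, -0.1716, 0.1183]
eef_rot: [0.968, -0.249, -0.005, -0.005]
ft_force: [-3.1, -2.2, -0.6]
width: 0.0474
```

```bash
python3 st.py
```

```text
10.9667 [ 0.5521 -0.1716  0.1183] [ 0.9685 -0.2491 -0.0051 -0.0053] F [-3.12 -2.15 -0.65] T [-0.572  0.565  0.365] w 0.04743659344448819
j [-0.651  0.581  1.176  1.75  -0.579  1.22  -1.388] yaw of tool y -118.85 tool z [-0.0073  0.0127 -0.9999]
rad 0.09987026908469192 phi 179.75679213813686
```

Request:
send_rows([
  [0,0,0,-0.1,-0.05,0,0.6],
  [0,0,0,0,0,0,-1],
  [0,0,0,0,0,0,-1],
  [0,0,0,0,0,0,-1],
  [0,0,0,0,0,0,-1],
  [0,0,0,0,0,0,-1],
])

```text
time: 11.47
ee_pos: [0.5528, -0.1742, 0.1188]
eef_rot: [0.969, -0.247, 0.0, -0.0]
ft_force: [-1.1, -0.0, 0.7]
width: 0.0726
```

```bash
python3 st.py
```

```text
11.4667 [ 0.5528 -0.1742  0.1188] [ 9.689e-01 -2.474e-01  3.000e-04 -2.000e-04] F [-1.14 -0.01  0.71] T [ 0.003  0.143 -0.006] w 0.07264309960936752
j [-0.661  0.578  1.184  1.756 -0.573  1.205 -1.387] yaw of tool y -118.64 tool z [ 6.e-04  2.e-04 -1.e+00]
rad 0.09919026112390499 phi -178.72304395882801
```

Released and clear of the knob. I'll go straight up, then move back off and look.

Request:
send_rows([
  [0,0,0,0,0,0,-1],
  [0,0,0.5,0,0,0,-1],
  [0,0,1,0,0,0,-1],
  [0,0,1,0,0,0,-1],
  [0,0,1,0,0,0,-1],
  [0,0,1,0,0,0,-1],
  [0,0.3,1,0,0,0,-1],
  [0,0.6,1,0,0,0,-1],
  [0,1,0.3,0,0,0,-1],
  [0,1,0,0,0,0,-1],
])

```text
time: 12.3
ee_pos: [0.5468, -0.0963, 0.3405]
eef_rot: [0.966, -0.257, 0.001, 0.002]
ft_force: [0.7, 1.2, -0.8]
width: 0.0872
```

Request:
send_rows([
  [0,1,0,0,0,0,-1],
  [0,1,0,0,0,0,-1],
  [0,0,0,0,0,0,-1],
  [0,0,0,0,0,0,-1],
  [0,0,0,0,0,0,-1],
])

```text
time: 12.72
ee_pos: [0.5471, -0.0293, 0.3471]
eef_rot: [0.967, -0.255, 0.004, 0.0]
ft_force: [-0.5, -1.0, 0.0]
width: 0.0873
```

```bash
python3 st.py; python3 - <<'E'
from h import *
a=r.camera("scene"); cv2.imwrite('pics/s7f.png',a); cv2.imwrite('pics/s7.png',cv2.resize(a[240:400,290:450],(600,600),interpolation=3))
a=r.camera("side")[240:390,270:430]; cv2.imwrite('pics/d7.png',cv2.resize(a,(640,600),interpolation=3))
E
```

```text
12.7167 [ 0.5471 -0.0293  0.3471] [ 9.670e-01 -2.548e-01  4.000e-03  1.000e-04] F [-0.51 -1.04  0.04] T [ 0.02   0.137 -0.048] w 0.08732033428471637
j [-1.106  0.239  1.3    1.507 -0.23   1.562 -1.899] yaw of tool y -119.52 tool z [ 0.0078 -0.0022 -1.    ]
rad 0.17709945245237332 phi 126.32713893973445
```

View pics/s7.png

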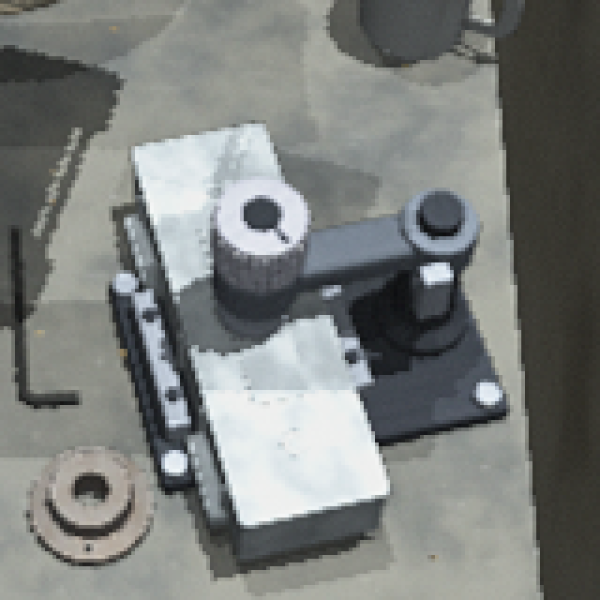

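View pics/d7.png

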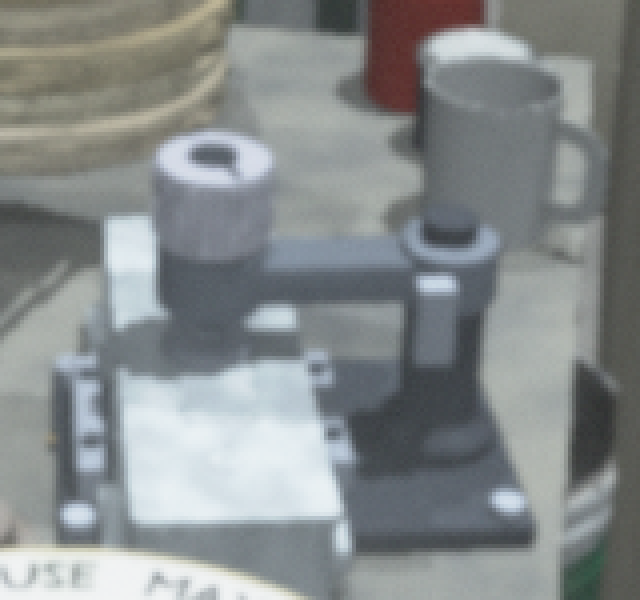

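View pics/s7f.png

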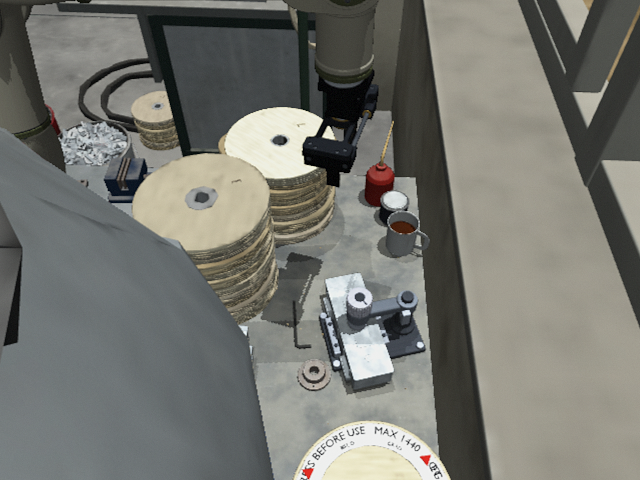

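```bash
python3 - <<'E'
from h import *
s=lambda u,v:(290+u/3.75,240+v/3.75)
d=lambda u,v:(270+u/4,240+v/4)
k=tri([ray("scene",s(262,213)),ray("side",d(213,157))]);print("knobtop",k)
i=atz("scene",s(287,242),k[2]);c=atz("scene",s(262,213),k[2]);print(np.degrees(np.arctan2(*(i-c)[1::-1])))
i=atz("scene",s(236,86),.153);c=atz("scene",s(269,104),.153);print(np.degrees(np.arctan2(*(i-c)[1::-1])))
E
```

```text
knobtop [ 0.5542171  -0.17315245  0.14740664]
-67.98350234104326
132.83494119275431
```

```bash
python3 -c "
from bench import r
print(r.close_job())"
```

```text
the job is handed in; nothing more can be done
None
```

The casting is clamped and the job is handed in, at about 13 s on the robot's clock. I gripped the knob, swung the arm round against its stop, and screwed the knob down clockwise about 233° in one stroke. Then I let go and backed off upward.

**Tightness:** the foot met the casting after about 2.75 rad of turn. The turning moment then rose from near 0 to 1.17 N m, and to 1.57 N m on the last push. The limit given for tight is 1.2 N m. I had raised the grip to 48 N for this.

**Arm position:** the final pictures put the knob axis at (0.554, -0.173) m. That matches the position I worked out for the arm on its stop to within the calibration. The knob top is at 0.147 m, which agrees with the foot bearing on the casting.

**Slip:** the knob's index line turned about 201° in all, against about 195° commanded (37° of swing, then 233° the other way). This agrees within reading error, so there was no noticeable slip.

**Other things on the bench:** the casting, collar, hex key, mug, tin and oil can look unmoved in the last pictures. I did not check the rubber stamp separately.

**Readings that disagreed:**
- Early wrist-camera fixes were up to 12 mm off because the arm was still settling. They came within about 4 mm once I repeated them.
- During tightening the gripper drifted about 1 mm in y. A small push toward the stop did not move it, and the final picture shows the knob in place.
- When I paused during tightening the moment fell to 0.84 N m, then rose again as I went on.

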